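Set the try square to the pencil line on a board

ROBOT

A 7-joint arm with a two-finger parallel gripper is mounted at the origin on the work surface. World frame = base frame: x ahead of the robot, y to its left, z up, the work surface at z = 0. Lengths are in m, angles in rad, forces in N, time in s.
With the tool pointing down it reaches from about 0.4 to 0.85 m from the base axis. Payload 4.5 kg.
Tool frame: the origin (TCP) lies midway between the tips of the shut fingers; the grasp point (between the pads) lies 19 mm behind it; x points along the fingers, z is the direction in which the jaws open and shut, and the axes are right-handed (so a half turn about x gives the same grasp; the last joint's range is limited). The gripper opens to 85 mm and grips with 20 to 120 N. Pads are 22 mm wide; open, the fingers measure 114 mm over their backs; the gripper's body (76 mm by 85 mm) begins 54 mm behind the grasp point. The pads swing forward as they close: fully open they stand 13 mm farther back than shut.
Start: joints at [-1.107, 0.689, -0.195, 1.565, 0.157, 0.902, -0.215], TCP at [0.26, 0.568, 0.231] pointing down, gripper open.
Joint ranges: [-3.01, 3.01], [-0.46, 2.08], [-1.47, 1.51], [0.13, 2.56], [-1, 4.14], [0.04, 2.09], [-2.66, 2.66]. Speed limits (rad/s): [2.57, 2.57, 3.14, 3.14, 3.14, 3.14, 3.14].

INTERFACE

Orientations are given as a unit quaternion [x, y, z, w].
In Python, from workcell import * gives the robot as it stands.
- The arm moves only by the tool carry_out, never from a script. Its argument "motion" is text: rows parted by semicolons, each of 7 numbers parted by spaces: the turn, a rotation vector about the tool's x, y, z in degrees, then the shift along the tool's x, y, z in cm, then the closure in counts, from 0 (fully open) to 255 (shut). A call has 1 to 8 rows; each row is the pose to reach, as a shift and turn from the pose commanded when the call began, along the tool's axes at that moment; what a row does not reach only later rows make up. A row lasts 1/12 s, in which the tool goes at most 41.7 mm and 7.16 degrees, less where a joint would pass 70% of its speed; a pose out of reach is approached as far as the arm can. A call with a gripper value outside its range is refused whole. The fingers move at their own pace and stop on an object; the grip force is fixed at half the most. Time passes only in rows, so rows that repeat a pose let the fingers close. It gives the time, the measured TCP pose, the force and the opening at its end, in the units of the state.
- read_state(): the state, without advancing time (a new reading comes with each control period).
- camera(name): name is "scene" or "side" or "wrist"; returns (picture, depth): 400x640x3 uint8, blue, green, red; 400x640 float32, m along the optical axis (not along the pixel's ray), 0 where there is no reading.
- calibration(name): a dict with "K" (3x3 intrinsics, pixels), "k1" (the pictures are not rectified: a ray, as slopes to the right and down, at radius r is drawn at 1 + k1 r^2 times it, then the intrinsics apply), "extrinsics" (4x4, takes a point from world to camera coordinates). Camera axes: x right, y up, looking along -z (the intrinsics and any distortion apply to the point x, -y, -z); pixel columns grow to the right and rows downward; lengths in m; the calibration is good to about 2 mm. A picture is of the moment at which its call begins: read the wrist's pose just before it. calibration takes no time and is no camera call; for the wrist camera it gives the pose at the moment of the call.
- close_job(): hands the job in, once; it reports no verdict.
The state is a dict: "time": time; "joints": joint angles; "qvel": joint speeds; "joint_torque": joint torques, N m; "tcp_pos": TCP position; "tool_rot": TCP orientation; "ft_force": force on the tool from outside, world axes, zero at the start; "torque": the same for the moment, N m; "gripper_width": finger opening in m.
Only numpy, scipy, OpenCV 4.12 (cv2) and the standard library are available. Lean on these libraries where they do the work, as an engineer would, in place of code of your own. Each camera call takes 0.05 s, during which the arm holds its last target.

TASK

The steel try square has to mark out the dark board. Lift it out of its wooden stand and lay it on the open desk in front of the board, stock clear of the board and blade pointing over it, and let go; then take hold of it again another way so that no finger is between stock and board, and bring it up until the stock is flush against the board's front edge with the outer edge of the blade (the one level with the stock's end) right on the pencil line. Leave it lying flat there and do not disturb the other things on the desk.

Things in the scene. Friction and masses are not known exactly. Their poses are not given: they have to be found in the camera images.
- square: Steel try square, loose, 0.4 kg. Stock: dark block 34 (x) x 66 (y) x 26 (z) mm; origin at the centre of its underside, z up; its +x face is the working face. A bright blade, 3 mm thick, juts 90 mm in +x from that face at the stock's +y end (y 13 to 33, z 20 to 23 mm), passing 2 mm over the board. Blade's outer edge (y = +33 mm) is level with the stock's end. Starts in the stand.
- square_corner (a point): point on the square: the blade end of the working face's lower edge (17, 33, 0 mm in the square's frame), in line with the blade's outer edge
- square_heel (a point): point on the square: the other end of the working face's lower edge (17, -33, 0 mm)
- stand: Wooden stand, fixed. Base 50 (x) x 106 (y) x 25 (z) mm with an upright cheek at each y end, 16 mm thick, rising to 59 mm. The stock lies on the base between the cheeks, 74 mm apart: no room for a finger at its ends; its long sides are open. Origin at the centre of the underside; the square's x is about the stand's x.
- board: Dark wooden board, fixed to the desk, 90 (x) x 170 (y) x 18 (z) mm. Origin at the centre of the underside. Its front edge is the upright -x face, the long side nearest the robot.
- board_edge (a point): middle of the foot of the board's front edge, same axes as the board: y along the edge, x into the board
- pencil_line: Pale pencil line on the top of the board, 1.6 mm wide, running 70 mm straight back from the front edge, square to it. Origin at its end at the board's front edge (top of the board); x along the line into the board, y along the edge.
- coaster: round marble coaster, fixed, 150 mm across, 10 mm high, at the back of the desk
- case: Pearl-white charging case, loose, 48 x 62 x 24 mm with rounded edges, on the coaster. A bystander; origin at the centre of its underside.
- tealight: Empty white ceramic tealight holder, loose, 56 mm across, 32 mm high, on the coaster. A bystander; origin at the centre of its underside.
- tweezer: Stainless steel tweezer, loose, 110 mm long, 6 mm high, on the coaster. A bystander; origin at the centre of its underside.
- pill_box: Plastic pill box with hinged lid, loose, 75 (its x) x 45 x 22 mm, on the desk. A bystander; origin at the centre of its underside.
- dispenser: Grey plastic battery dispenser with twist cap, loose, upright, 40 mm across, 59 mm high, on the desk. A bystander; origin at the centre of its underside.
- pencil: Grey pencil stub, loose, 108 mm long along its x, 7 mm thick, lying on the desk. A bystander; origin at the centre of its underside.
Mind the look-alikes: they are no part of the job. Leave any orange, pink or purple look-alike of the square alone.

How it is judged:
On the way, in this order (a step that is already met when the one before it is completed fails the run):
1. the square lies flat on the desk before the board, its working face at least 15 mm clear of the front edge and roughly parallel to it, let go and at rest (height (world z) of square below 0.004 m and angle between square's own z axis and vertical below 0.03 rad and linear speed of square below 0.01 m/s and angular speed of square below 0.1 rad/s and contact force between the fingers and square below 0.1 N and x of square_corner in the frame of board_edge between -0.15 and -0.015 m and x of square_heel in the frame of board_edge below -0.015 m and y of square in the frame of board_edge between -0.15 and 0.15 m and angle between the x axis of square and the x axis of board, either way round below 0.5 rad), for 0.2 s.
2. the robot's fingers take hold of the square again (contact force between the fingers and square above 1 N), for 0.1 s.
At the end, for the whole second after the job is handed in: The square lies flat on the desk (underside within 4 mm of it, tilt under 0.03 rad), at rest and let go; both ends of its working face are within 2 mm of the plane of the board's front edge, and the outer edge of its blade is within 3 mm of the pencil line's centre (x of square_corner in the frame of board_edge between -0.002 and 0.002 m and x of square_heel in the frame of board_edge between -0.002 and 0.002 m and y of square_corner in the frame of pencil_line between -0.003 and 0.003 m and height (world z) of square below 0.004 m and angle between square's own z axis and vertical below 0.03 rad and linear speed of square below 0.01 m/s and angular speed of square below 0.1 rad/s and contact force between the fingers and square below 0.1 N and angle between the x axis of square and the x axis of board, either way round below 0.1 rad); the robot touches nothing.
It fails at once if a thing on the coaster (case, tealight holder, tweezer) is moved more than 20 mm (distance of any of case, tealight, tweezer from where it was at the start of the episode above 0.02 m).
It fails at once if the pill box, battery dispenser or pencil is moved more than 20 mm (distance of any of pill_box, dispenser, pencil from where it was at the start of the episode above 0.02 m).
It also fails if it takes over 58 s, if anything falls off the work surface, if the arm or the gripper's body presses on something with over 40 N, if the wrist force passes 120 N, or if a joint passes its speed limit or range.

## Working session

There is one attempt and no reset: what is moved stays moved. The work goes in short steps, Python scripts to look and compute and a tool call to move; the robot and the scene stay as the last step left them, time stands still between calls to the robot, and variables do not carry over. Pictures are saved under pics/ and viewed, and the job is handed in when it is done.

Besides the shell and the picture viewer there is one more tool, called after "Request:" as name(argument=value, ...) on one line, values as JSON. carry_out: Moves the arm, as the interface text tells. Its arguments: {"type":"object","properties":{"motion":{"type":"string"}},"required":["motion"]}

```bash
mkdir -p pics; ls
cat > h.py <<'E'
import numpy as np, cv2
from workcell import *
from scipy.spatial.transform import Rotation as R
def snap(n,f):
    c=calibration(n); p,d=camera(n); cv2.imwrite('pics/'+f+'.png',p); np.savez('pics/'+f+'.npz',p=p,d=d,K=c['K'],k1=c['k1'],E=c['extrinsics']); return p,d,c
def load(f):
    z=np.load('pics/'+f+'.npz'); return z['p'],z['d'],dict(K=z['K'],k1=float(z['k1']),extrinsics=z['E'])
def rays(c,uv):
    uv=np.atleast_2d(np.array(uv,float)); K=np.array(c['K'])
    und=cv2.undistortPoints(uv.reshape(-1,1,2),K,np.array([c['k1'],0,0,0,0.])).reshape(-1,2)
    E=np.array(c['extrinsics']); Rm=E[:3,:3]; o=-Rm.T@E[:3,3]
    d=np.c_[und[:,0],-und[:,1],-np.ones(len(und))]@Rm
    return o,d
def onz(c,uv,z):
    o,d=rays(c,uv); return o+d*((z-o[2])/d[:,2])[:,None]
def bydepth(c,uv,dep):
    o,d=rays(c,uv); return o+d*np.array(dep)[:,None]
def proj(c,P):
    P=np.atleast_2d(P); E=np.array(c['extrinsics']); q=P@E[:3,:3].T+E[:3,3]
    x=q[:,0]/-q[:,2]; y=-q[:,1]/-q[:,2]; f=1+c['k1']*(x*x+y*y)
    K=np.array(c['K']); return np.c_[K[0,0]*x*f+K[0,2],K[1,1]*y*f+K[1,2]]
E
python3 - <<'E'
from h import *
s=read_state(); print(s)
for n in('scene','side','wrist'): snap(n,n+'0'); c=calibration(n); print(n,np.round(c['K'],1).tolist(),c['k1'],np.round(c['extrinsics'],3).tolist())
E
```

```text
pics
{'time': 0.0, 'joints': array([-1.10715343,  0.69001098, -0.1944835 ,  1.56636311,  0.15729098,
        0.90250373, -0.21509844]), 'qvel': array([ 4.48274424e-04, -8.10027621e-07, -6.34989660e-04, -2.45904328e-04,
        3.04093749e-05,  8.84102490e-04, -6.74605891e-04]), 'joint_torque': array([ 2.45478560e-05, -5.39605021e+01, -1.26665197e+00, -1.58540368e+01,
        9.09197173e-03,  9.41041246e-03,  1.47742571e-05]), 'tcp_pos': array([0.26023888, 0.56751352, 0.23046135]), 'tool_rot': array([-0.38228386,  0.59565443,  0.38147349,  0.59458627]), 'ft_force': array([ 0.73043287, -0.50891379,  0.37240109]), 'torque': array([-0.03171356, -0.02324303,  0.00832534]), 'gripper_width': 0.08517812596149105}
scene [[432.1, 0.0, 318.3], [0.0, 432.1, 202.7], [0.0, 0.0, 1.0]] -0.04869029945564175 [[-0.675, 0.738, 0.019, 0.421], [-0.449, -0.43, 0.783, 0.167], [0.586, 0.52, 0.621, -1.395], [0.0, 0.0, 0.0, 1.0]]
side [[377.7, 0.0, 322.8], [0.0, 377.7, 198.9], [0.0, 0.0, 1.0]] -0.05371324913787806 [[0.986, -0.169, 0.008, -0.545], [0.09, 0.568, 0.818, -0.03], [-0.143, -0.806, 0.575, -0.919], [0.0, 0.0, 0.0, 1.0]]
wrist [[294.9, 0.0, 320.3], [0.0, 294.9, 192.6], [0.0, 0.0, 1.0]] -0.05620033090855747 [[0.417, 0.909, -0.001, -0.625], [-0.868, 0.398, -0.295, 0.038], [-0.268, 0.125, 0.955, -0.38], [0.0, 0.0, 0.0, 1.0]]
```

View pics/scene0.png

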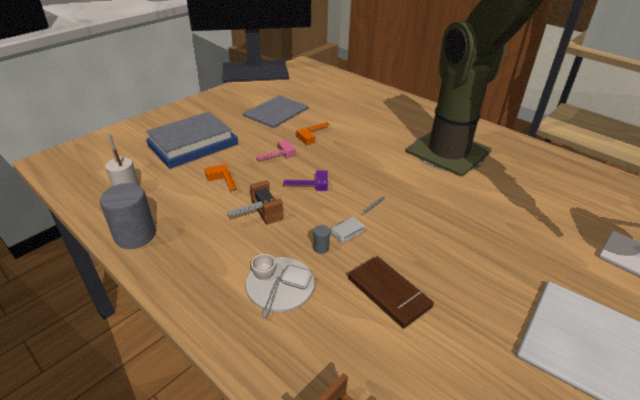

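View pics/side0.png

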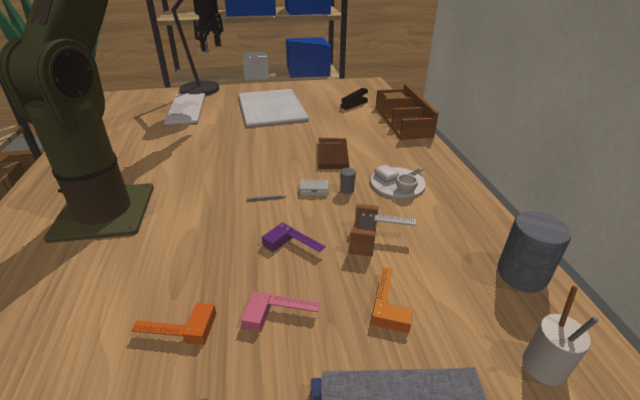

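View pics/wrist0.png

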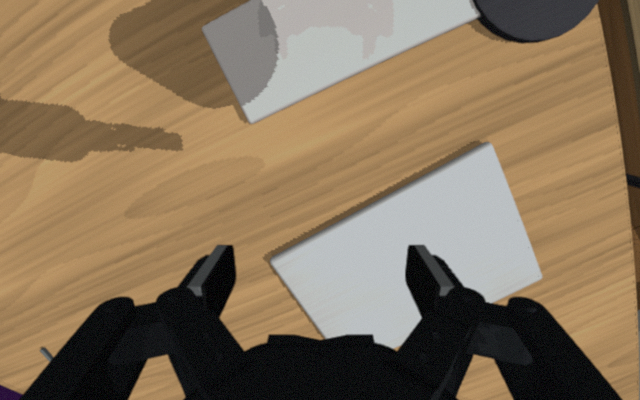

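The scene picture shows the stand with the square near (262,200), its blade towards (232,213), and the board near (390,290) with the pale line near (410,300). The side picture shows the stand near (367,230) and the board near (333,153). Next I'll zoom in and measure.

Run:
```python
from h import *
p,d,c=load('scene0'); q,e,c2=load('side0')
a=cv2.resize(p[170:240,215:300],None,fx=4,fy=4,interpolation=cv2.INTER_CUBIC)
b=cv2.resize(p[250:330,340:440],None,fx=4,fy=4,interpolation=cv2.INTER_CUBIC)
a2=cv2.resize(q[195:265,335:420],None,fx=4,fy=4,interpolation=cv2.INTER_CUBIC)
b2=cv2.resize(q[130:200,290:390],None,fx=4,fy=4,interpolation=cv2.INTER_CUBIC)
o=np.zeros((600,760,3),np.uint8)
for im,(y,x) in((a,(0,0)),(b,(0,345)),(a2,(320,0)),(b2,(320,345))):o[y:y+im.shape[0],x:x+im.shape[1]]=im[:600-y,:760-x]
cv2.imwrite('pics/crop0.png',o)
for n,cc,dd,pts in(('scene',c,d,[(376,258),(349,276),(431,295),(405,323),(262,200),(232,213),(320,235),(348,230),(373,205),(280,283)]),('side',c2,e,[(320,140),(347,141),(318,166),(349,166),(367,220),(410,221),(348,180),(314,188),(266,198),(398,182)])):
  print(n); print(np.round(bydepth(cc,pts,[dd[v,u] for u,v in pts]),3))
```

```text
scene
[[ 0.565  0.125  0.017]
 [ 0.645  0.111  0.01 ]
 [ 0.56   0.27   0.002]
 [ 0.669  0.274  0.016]
 [ 0.63  -0.188  0.053]
 [ 0.713 -0.206  0.05 ]
 [ 0.631  0.01   0.06 ]
 [ 0.54   0.021  0.022]
 [ 0.404 -0.003  0.008]
 [ 0.764  0.016  0.012]]
side
[[ 0.59   0.272  0.015]
 [ 0.683  0.283 -0.001]
 [ 0.559  0.12   0.008]
 [ 0.651  0.119  0.001]
 [ 0.616 -0.199  0.051]
 [ 0.709 -0.214  0.048]
 [ 0.615 -0.02   0.042]
 [ 0.528 -0.013  0.022]
 [ 0.403 -0.012  0.004]
 [ 0.741 -0.043  0.038]]
```

View pics/crop0.png

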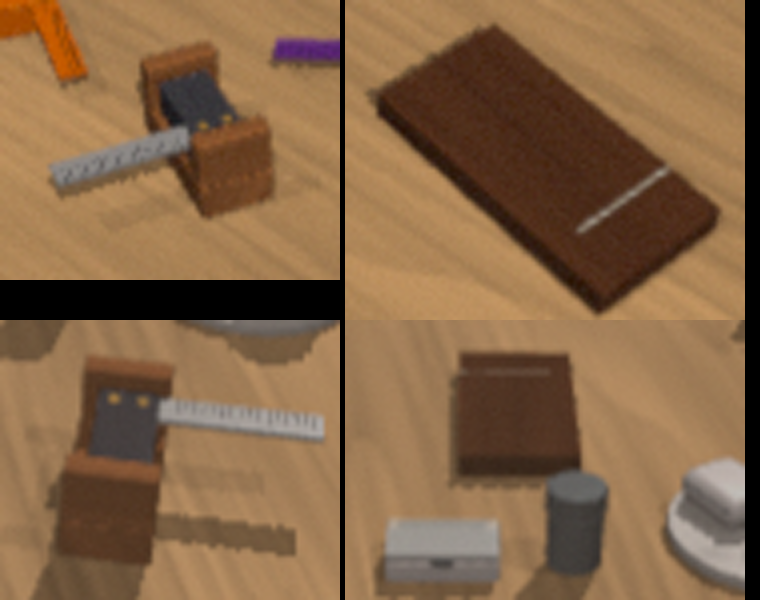

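```bash
cat >> h.py <<'E'
def plan(target_pos,target_R,s=None,prev=None):
    # prints shift in tool axes cm and rotvec deg from measured pose
    s=s or read_state(); R0=R.from_quat(s['tool_rot']); 
    t=R0.inv().apply(np.array(target_pos)-s['tcp_pos'])*100; r=(R0.inv()*target_R).as_rotvec(degrees=True)
    return np.round(r,2),np.round(t,2)
def down(jaw_deg):
    # tool x down, tool z (jaw) at angle jaw_deg in world xy
    a=np.radians(jaw_deg); z=np.array([np.cos(a),np.sin(a),0]); x=np.array([0,0,-1.]); y=np.cross(z,x)
    return R.from_matrix(np.c_[x,y,z])
E
python3 - <<'E'
from h import *
p,d,c=load('wrist0'); s=read_state(); R0=R.from_quat(s['tool_rot']); print(R0.as_matrix().round(3))
E_=c['extrinsics']; o=-E_[:3,:3].T@E_[:3,3]; print('cam in tool',R0.inv().apply(o-s['tcp_pos']), 'axis',R0.inv().apply(-E_[2,:3]),'right',R0.inv().apply(E_[0,:3]))
# blade colour/scene & side edges
for n,crop in(('scene0',[(55,180),(185,135)]),('side0',[(322,427-320),(165,408-320)])):
  p,d,c=load(n); off=(215,170) if n=='scene0' else (335,195)
  uv=[(u/4+off[0],v/4+off[1]) for u,v in crop]; print(n,onz(c,uv,0.047).round(4))
sc=load('scene0')[2]; sd=load('side0')[2]
# board top corners: scene crop b, off (340,250), x-345 ; side b2 off(290,130)
S=[(345+30,100),(495,25),(717,212),(603,300)]
uv=[((u-345)/4+340,v/4+250) for u,v in S]; print('board scene',onz(sc,uv,.018).round(4))
L=[(578,233),(667,170)];uv=[((u-345)/4+340,v/4+250) for u,v in L]; print('line scene',onz(sc,uv,.018).round(4))
S=[(459,353),(570,353),(578,460),(460,460)];uv=[((u-345)/4+290,(v-320)/4+130) for u,v in S]; print('board side',onz(sd,uv,.018).round(4))
L=[(460,371),(550,372)];uv=[((u-345)/4+290,(v-320)/4+130) for u,v in L]; print('line side',onz(sd,uv,.018).round(4))
for jd in (0,180,-10,170): print(jd,plan([.62,-.195,.25],down(jd)))
E
```

```text
[[-0.    -0.909  0.417]
 [-0.001  0.417  0.909]
 [-1.    -0.    -0.001]]
cam in tool [-0.14292925  0.07551315  0.00127997] axis [ 9.55395336e-01 -2.95329525e-01 -4.73189344e-04] right [ 2.65793078e-04 -7.42396922e-04  9.99999689e-01]
scene0 [[ 0.721  -0.2082  0.047 ]
 [ 0.6368 -0.184   0.047 ]]
side0 [[ 0.7206 -0.2166  0.047 ]
 [ 0.6405 -0.1865  0.047 ]]
board scene [[0.6505 0.1109 0.018 ]
 [0.5587 0.1247 0.018 ]
 [0.5888 0.2894 0.018 ]
 [0.675  0.2764 0.018 ]]
line scene [[0.6494 0.244  0.018 ]
 [0.5826 0.2553 0.018 ]]
board side [[0.5866 0.2796 0.018 ]
 [0.6753 0.2661 0.018 ]
 [0.643  0.0961 0.018 ]
 [0.5597 0.1091 0.018 ]]
line side [[0.5822 0.2477 0.018 ]
 [0.6522 0.2352 0.018 ]]
0 (array([ 6.538e+01, -7.000e-02,  5.000e-02]), array([ -1.85, -64.48, -54.35]))
180 (array([-1.1462e+02, -6.0000e-02, -8.0000e-02]), array([ -1.85, -64.48, -54.35]))
-10 (array([ 7.538e+01, -6.000e-02,  6.000e-02]), array([ -1.85, -64.48, -54.35]))
170 (array([-1.0462e+02, -6.0000e-02, -7.0000e-02]), array([ -1.85, -64.48, -54.35]))
```

Run:
```python
from h import *
print(plan([.58,.21,.25],down(80)))
```

```text
(array([-14.62,  -0.08,  -0.  ]), array([ -1.9 , -43.97, -19.2 ]))
```

Request:
carry_out(motion="-3 0 0 -1 -4 -1.5 0; -5 0 0 -1.9 -8 -3 0; -7 0 0 -1.9 -12 -5 0; -8 0 0 -1.9 -16 -7 0; -9 0 0 -1.9 -20 -8.7 0; -11 0 0 -1.9 -23.5 -10.2 0; -12 0 0 -1.9 -27 -11.8 0; -13 0 0 -1.9 -30 -13.1 0")

```text
time: 0.82
tcp_pos: [0.48, 0.3213, 0.2501]
tool_rot: [-0.447, 0.548, 0.446, 0.548]
ft_force: [1.3, 1.0, -0.7]
gripper_width: 0.0854
```

Request:
carry_out(motion="-1 0 0 0 -3 -1.5 0; -1.6 0 0 0 -6.5 -3 0; -1.6 0 0 0 -10 -4.5 0; -1.6 0 0 0 -13 -5.5 0; -1.6 0 0 0 -14 -6.1 0; -1.6 0 0 0 -14 -6.1 0; -1.6 0 0 0 -14 -6.1 0")

```text
time: 1.4
tcp_pos: [0.6027, 0.2362, 0.2497]
tool_rot: [-0.454, 0.542, 0.455, 0.542]
ft_force: [-0.6, 1.2, -0.1]
gripper_width: 0.0852
```

Run:
```python
from h import *
s=read_state(); print(s['time'],s['tcp_pos'],s['joints'],np.abs(s['qvel']).max())
snap('wrist','w1')
print(plan([.58,.21,.25],down(80)), plan([.63,-.19,.25],down(-17)))
```

```text
1.4 [0.60267789 0.23618645 0.24974421] [-0.28185124  0.71020671 -0.30736284  1.46530283  0.23467627  1.00371586
  0.74910067] 0.03712793407298269
(array([ 0.08,  0.05, -0.12]), array([ 0.  ,  1.67, -3.1 ])) (array([ 9.708e+01, -7.000e-02, -1.300e-01]), array([ -0.05, -10.15, -41.64]))
```

View pics/w1.png

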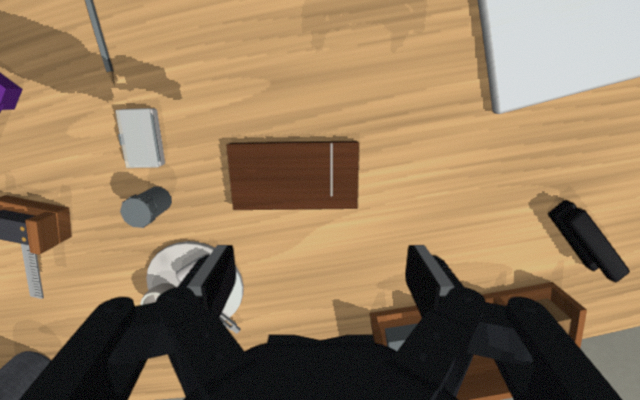

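Run:
```python
from h import *
p,d,c=load('w1')
a=cv2.resize(p[130:220,215:370],None,fx=5,fy=5,interpolation=cv2.INTER_NEAREST); cv2.imwrite('pics/w1z.png',a)
print(p[136:150,280].tolist()); print(d[136:150,280])
print(d[175,280], bydepth(c,[(280,175)],[d[175,280]]))
```

```text
[[94, 138, 173], [79, 113, 141], [66, 97, 120], [61, 89, 113], [53, 80, 104], [47, 70, 88], [30, 43, 61], [31, 43, 70], [33, 51, 84], [37, 55, 90], [32, 54, 90], [38, 59, 95], [34, 55, 91], [41, 58, 94]]
[0.38878986 0.3903211  0.38900763 0.38951966 0.38941938 0.3882873
 0.37737268 0.37395164 0.3728319  0.3736668  0.37267554 0.37385672
 0.37368047 0.37604758]
0.38464615 [[0.60955494 0.18289702 0.01845424]]
```

View pics/w1z.png

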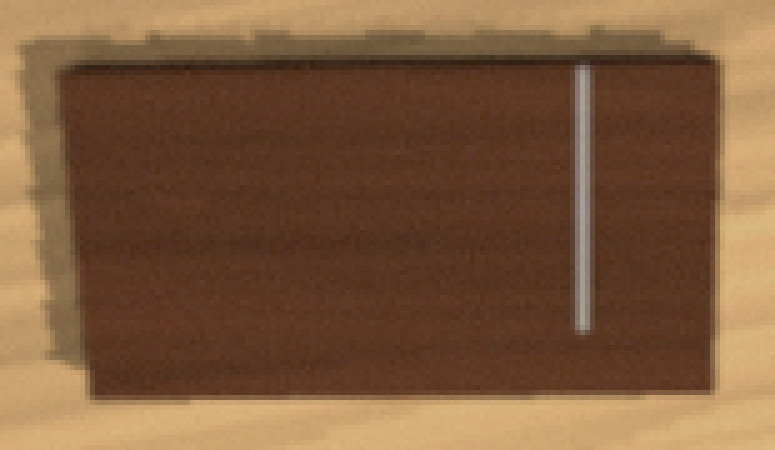

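```bash
cat >> h.py <<'E'
def fit2(P):
    m=P.mean(0); u,s,v=np.linalg.svd(P-m); return m,v[0],s[1]/np.sqrt(len(P))
E
python3 - <<'E'
from h import *
p,d,c=load('w1'); r=p[:,:,2].astype(float)
front=[]
for u in list(range(240,325))+list(range(338,352)):
    col=cv2.GaussianBlur(r[135:150,u:u+1],(1,3),0)[:,0]; k=np.argmin(col)
    lo=col[k]; hi=np.median(r[148:156,u]); t=(lo+hi)/2
    j=k
    while col[j]<t: j+=1
    front.append((u,135+j-1+(t-col[j-1])/(col[j]-col[j-1])))
F=onz(c,front,.018)[:,:2]; m,v,e=fit2(F); v*=np.sign(v[1]); print('front',m,v,np.degrees(np.arctan2(v[1],v[0]))-90,e)
L=[]
for y in range(146,193):
    w=np.clip(p[y,322:341].astype(float).sum(1)-300,0,None); L.append((322+(w*np.arange(19)).sum()/w.sum(),y))
Lw=onz(c,L,.018)[:,:2]; m2,v2,e2=fit2(Lw); v2*=np.sign(v2[0]); print('line',m2,v2,np.degrees(np.arctan2(v2[1],v2[0])),e2)
t=np.linalg.solve(np.c_[v,-v2],m2-m); print('origin',m+v*t[0])
rb=[]
for y in range(146,205):
  row=r[y]; 
  g=np.diff(cv2.GaussianBlur(row[None],(3,1),0)[0]); k=345+np.argmax(g[345:368]); rb.append((k+.5,y))
m3,v3,e3=fit2(onz(c,rb,.018)[:,:2]); print('right edge',m3,v3,e3)
E
```

```text
front [0.57224982 0.20497896] [0.16298282 0.98662891] -9.380072223772743 0.00017390782492236872
line [0.61374343 0.24989058] [ 0.98637227 -0.16452888] -9.469867519354302 2.6386365594514888e-05
origin [0.58058257 0.25542188]
right edge [0.62793253 0.28310112] [ 0.98658585 -0.16324327] 0.00033422391797617156
```

Request:
carry_out(motion="7 0 0 0 -1 -3 0; 14 0 0 0 -2 -6 0; 21 0 0 0 -3 -9 0; 28 0 0 0 -4 -12 0; 35 0 0 0 -5 -15 0; 42 0 0 0 -6 -18 0; 49 0 0 0 -6.5 -21 0; 56 0 0 0 -6.5 -24 0")

```text
time: 2.12
tcp_pos: [0.6254, -0.0101, 0.2504]
tool_rot: [-0.145, 0.692, 0.147, 0.692]
ft_force: [0.2, -0.2, -0.6]
gripper_width: 0.0853
```

Run:
```python
from h import *
print(plan([.63,-.19,.25],down(-17)))
```

```text
(array([ 4.083e+01,  4.000e-02, -9.000e-02]), array([ 1.000e-02, -1.664e+01, -6.840e+00]))
```

Request:
carry_out(motion="7 0 0 0 -3 -1.2 0; 14 0 0 0 -6 -2.4 0; 21 0 0 0 -9 -3.6 0; 28 0 0 0 -12 -4.8 0; 35 0 0 0 -15 -6 0; 41 0 0 0 -16.6 -6.8 0; 41 0 0 0 -16.6 -6.8 0; 41 0 0 0 -16.6 -6.8 0")

```text
time: 2.78
tcp_pos: [0.6306, -0.1892, 0.2502]
tool_rot: [0.105, 0.7, -0.104, 0.699]
ft_force: [-0.2, 1.4, 0.9]
gripper_width: 0.0855
```

Run:
```python
from h import *
s=read_state(); print(s['time'],s['tcp_pos'],s['joints'],np.abs(s['qvel']).max())
p,d,c=snap('wrist','w2')
```

```text
2.7833 [ 0.63057297 -0.18921483  0.25017269] [ 0.15021455  0.71870069  0.13902777  1.44239765 -0.11095343  0.98907273
  0.02100832] 0.05216508542071405
```

View pics/w2.png

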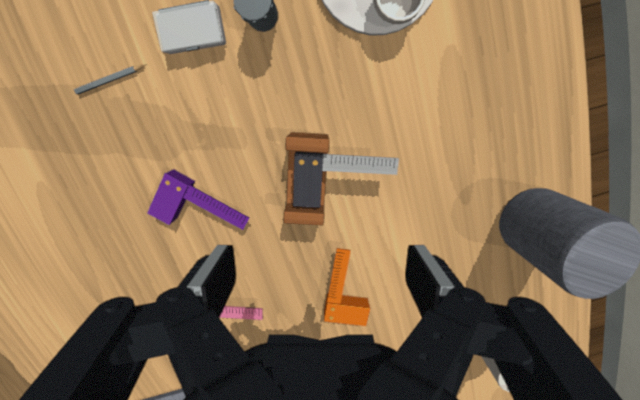

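The stock is at cols 293–324, rows 152–208. The blade runs from 324 to 398 at rows 156–173, the stand cheeks are at rows 140 and 215, and the purple and orange look-alikes are clear.

```bash
cat > sq.py <<'E'
from h import *
def blade(f,zt,box):
    p,d,c=load(f); x0,y0,x1,y1=box
    hsv=cv2.cvtColor(p,cv2.COLOR_BGR2HSV); m=((hsv[:,:,1]<50)&(hsv[:,:,2]>90)).astype(np.uint8)
    mm=np.zeros_like(m); mm[y0:y1,x0:x1]=m[y0:y1,x0:x1]; mm=cv2.morphologyEx(mm,cv2.MORPH_CLOSE,np.ones((5,5)))
    n,l,st,ce=cv2.connectedComponentsWithStats(mm); k=1+np.argmax(st[1:,4]); cn=max(cv2.findContours((l==k).astype(np.uint8),cv2.RETR_EXTERNAL,cv2.CHAIN_APPROX_NONE)[0],key=len).reshape(-1,2)
    W=onz(c,cn,zt)[:,:2].astype(np.float32); r=cv2.minAreaRect(W*1000)
    return st[k],r,W,(l==k)
E
python3 - <<'E'
from sq import *
p,d,c=load('w2')
a=cv2.resize(p[125:235,270:410],None,fx=5,fy=5,interpolation=cv2.INTER_NEAREST); cv2.imwrite('pics/w2z.png',a)
st,r,W,m=blade('w2',.048,(322,145,405,180)); print(st,r,cv2.boxPoints(r))
ys,xs=np.nonzero(m); P=bydepth(c,np.c_[xs,ys],d[ys,xs]); print('blade z',np.median(P[:,2]),P[:,2].std())
for (u,v) in [(308,185),(305,195),(308,137),(308,218)]: print(bydepth(c,[(u,v)],[np.median(d[v-2:v+3,u-2:u+3])]))
# dark stock top
hsv=cv2.cvtColor(p,cv2.COLOR_BGR2HSV); print(hsv[185,288:330].tolist())
E
```

```text
[ 322  154   77   20 1245] ((677.0619506835938, -197.171875), (20.002193450927734, 90.52481842041016), 70.02625274658203) [[ 631.10583 -191.11023]
 [ 716.18555 -222.03256]
 [ 723.01807 -203.23352]
 [ 637.93835 -172.31119]]
blade z 0.04841223717690912 0.02587912141224624
[[ 0.61056571 -0.20321752  0.05130202]]
[[ 0.60330975 -0.21405221  0.05181026]]
[[ 0.62824097 -0.14820066  0.05543594]]
[[ 0.59888554 -0.24096862  0.05928228]]
[[12, 157, 145], [12, 156, 154], [13, 157, 151], [13, 154, 136], [12, 148, 105], [12, 99, 77], [173, 15, 67], [111, 24, 73], [120, 22, 69], [130, 23, 68], [120, 24, 73], [120, 14, 74], [130, 21, 74], [129, 25, 71], [120, 18, 72], [120, 29, 71], [128, 15, 69], [108, 18, 72], [123, 31, 74], [113, 14, 71], [120, 14, 72], [120, 8, 67], [132, 18, 71], [140, 12, 66], [120, 11, 69], [115, 22, 69], [105, 15, 67], [113, 15, 69], [116, 25, 72], [116, 25, 71], [115, 22, 69], [120, 21, 74], [156, 18, 72], [10, 101, 104], [13, 149, 144], [13, 160, 151], [13, 151, 142], [15, 134, 133], [16, 115, 142], [16, 115, 149], [16, 113, 147], [17, 116, 149]]
```

View pics/w2z.png

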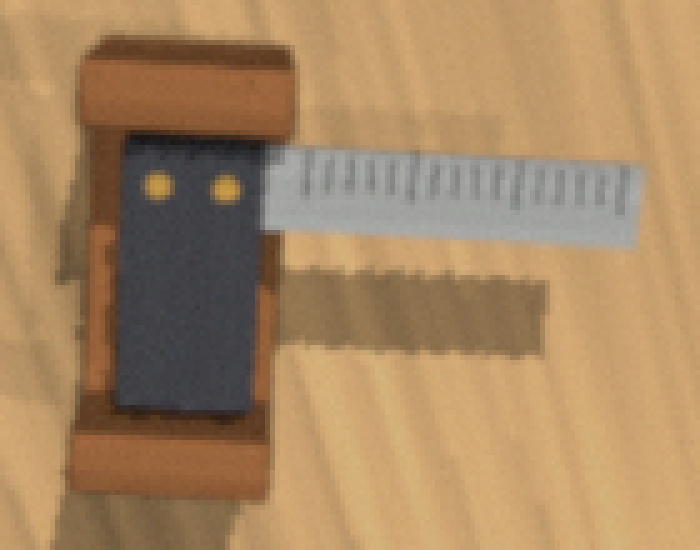

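Run:
```python
from sq import *
p,d,c=load('w2'); hsv=cv2.cvtColor(p,cv2.COLOR_BGR2HSV)
m=((hsv[:,:,1]<70)&(hsv[:,:,2]<90)).astype(np.uint8); mm=np.zeros_like(m); mm[145:212,285:330]=m[145:212,285:330]
cn=max(cv2.findContours(mm,0,1)[0],key=cv2.contourArea).reshape(-1,2); W=onz(c,cn,.051)[:,:2].astype(np.float32)*1000
r=cv2.minAreaRect(W); print(r)
print(plan([.608,-.205,.11],down(-20)),plan([.608,-.205,.028],down(-20)))
```

```text
((611.50830078125, -197.4958038330078), (67.45962524414062, 33.68767547607422), 69.40800476074219)
(array([ 3.23, -0.07, -0.15]), array([14.01, -2.38, -1.68])) (array([ 3.23, -0.07, -0.15]), array([22.21, -2.4 , -1.67]))
```

Request:
carry_out(motion="2 0 0 3 -1.2 -0.8 0; 3.2 0 0 6 -2.4 -1.7 0; 3.2 0 0 9 -2.4 -1.7 0; 3.2 0 0 12 -2.4 -1.7 0; 3.2 0 0 14 -2.4 -1.7 0; 3.2 0 0 14 -2.4 -1.7 0; 3.2 0 0 14 -2.4 -1.7 0")

```text
time: 3.42
tcp_pos: [0.6077, -0.2056, 0.1098]
tool_rot: [0.124, 0.697, -0.122, 0.696]
ft_force: [0.3, 0.2, 0.3]
gripper_width: 0.0851
```

Run:
```python
from sq import *
p,d,c=snap('wrist','w3')
print(plan([.608,-.205,.028],down(-20)))
```

```text
(array([-0.05,  0.05, -0.09]), array([ 8.32,  0.12, -0.14]))
```

View pics/w3.png

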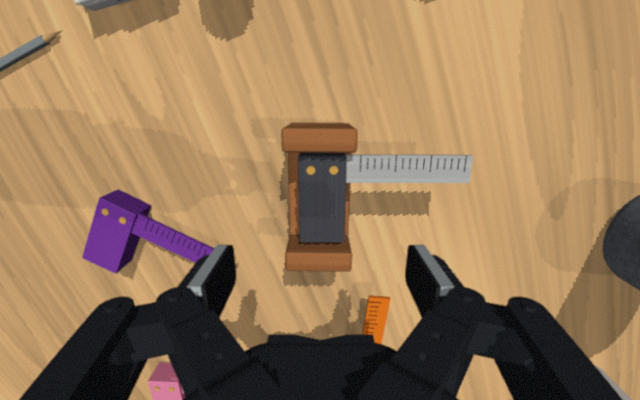

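Request:
carry_out(motion="0 0 0 2.5 0.1 -0.1 40; 0 0 0 5 0.1 -0.1 60; 0 0 0 7 0.1 -0.1 60; 0 0 0 8 0.1 -0.1 60; 0 0 0 8.2 0.1 -0.1 60; 0 0 0 8.2 0.1 -0.1 60")

```text
time: 3.97
tcp_pos: [0.608, -0.2073, 0.0293]
tool_rot: [0.124, 0.696, -0.124, 0.697]
ft_force: [-0.1, -0.3, -0.1]
gripper_width: 0.0654
```

Run:
```python
from sq import *
p,d,c=snap('wrist','w4')
s=read_state();print(s['ft_force'],s['gripper_width'],plan([.608,-.205,.028],down(-20)))
```

```text
[ 0.08258888 -0.0367664  -0.21857366] 0.06518488582509593 (array([-0.2 ,  0.16, -0.02]), array([ 0.19,  0.24, -0.13]))
```

View pics/w4.png

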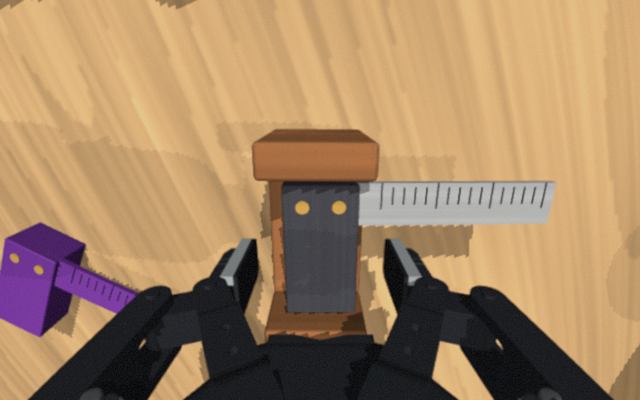

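Request:
carry_out(motion="0 0 0 0.1 0.1 0 255; 0 0 0 0.1 0.1 0 255; 0 0 0 0.1 0.1 0 255; 0 0 0 0.1 0.1 0 255; 0 0 0 0.1 0.1 0 255; 0 0 0 0.1 0.1 0 255")

```text
time: 4.52
tcp_pos: [0.6085, -0.2067, 0.0286]
tool_rot: [0.124, 0.695, -0.124, 0.697]
ft_force: [-0.0, -0.5, 6.0]
gripper_width: 0.0329
```

Request:
carry_out(motion="0 0 0 -0.5 0 0 255; 0 0 0 -1.5 0 0 255; 0 0 0 -3 0 0 255; 0 0 0 -5 0 0 255; 0 0 0 -8 0 0 255; 0 0 0 -12 0 0 255; 0 0 0 -14 0 0 255; 0 0 0 -14 0 0 255")

```text
time: 5.18
tcp_pos: [0.6104, -0.2081, 0.173]
tool_rot: [0.124, 0.693, -0.125, 0.7]
ft_force: [1.0, -1.0, -4.2]
gripper_width: 0.0329
```

Run:
```python
from sq import *
p,d,c=snap('wrist','w5')
s=read_state();print(s['ft_force'],s['gripper_width'],s['tcp_pos'])
```

```text
[ 0.19166245  0.12941217 -5.28927716] 0.03319198331475217 [ 0.60867367 -0.20725639  0.16992561]
```

View pics/w5.png

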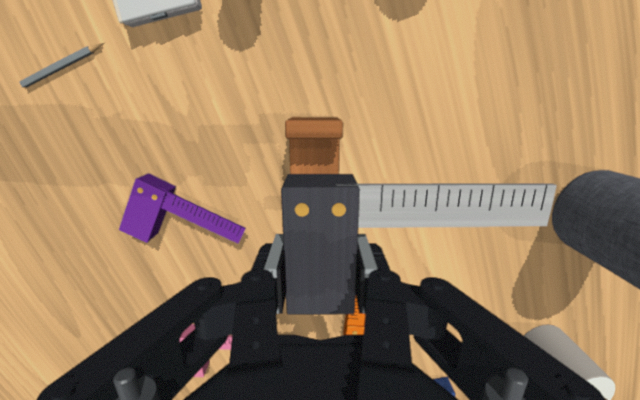

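Run:
```python
from h import *
print(plan([.5076,.2245,.17],down(-9.4)))
```

```text
(array([-10.84,   0.29,   0.02]), array([ -0.12,  37.01, -24.42]))
```

Request:
carry_out(motion="-1.5 0 0 0 2 -1.5 255; -3 0 0 0 5 -3.3 255; -4.5 0 0 0 8 -5.3 255; -6 0 0 0 11 -7.3 255; -7.5 0 0 0 14 -9.3 255; -9 0 0 0 17 -11.2 255; -10 0 0 0 20 -13.2 255; -10.8 0 0 0 23 -15.2 255")

```text
time: 5.9
tcp_pos: [0.5418, 0.0632, 0.1654]
tool_rot: [0.057, 0.706, -0.058, 0.703]
ft_force: [1.1, 0.5, -5.6]
gripper_width: 0.0329
```

Run:
```python
from h import *
print(plan([.5076,.2245,.17],down(-9.4)),plan([.5076,.2245,.17],down(-9.4))[1]); print(read_state()['gripper_width'])
```

```text
(array([ 0.02, -0.25,  0.08]), array([-0.45, 15.36, -6.  ])) [-0.45 15.36 -6.  ]
0.03285595526830794
```

Request:
carry_out(motion="0 0 0 0 3 -1.2 255; 0 0 0 0 6.5 -2.5 255; 0 0 0 0 10 -4 255; 0 0 0 0 13 -5.2 255; 0 0 0 0 15.3 -6 255; 0 0 0 0 15.3 -6 255; 0 0 0 0 15.3 -6 255; 0 0 0 0 15.3 -6 255")

```text
time: 6.57
tcp_pos: [0.509, 0.2212, 0.1659]
tool_rot: [0.057, 0.706, -0.059, 0.704]
ft_force: [-0.9, -0.1, -4.7]
gripper_width: 0.0331
```

Run:
```python
from h import *
snap('wrist','w6'); snap('scene','s6')
print(plan([.5076,.2245,.05],down(-9.4)),plan([.5076,.2245,.0036],down(-9.4))); s=read_state(); print(s['gripper_width'],s['tcp_pos'])
p=load('s6')[0]; q=load('w6')[0]
o=np.zeros((400,800,3),np.uint8); o[:,:480]=q[:,80:560]; o[:320,480:]=cv2.resize(p[200:340,310:450],(320,320)); cv2.imwrite('pics/c6.png',o)
```

```text
(array([-0.17, -0.07,  0.13]), array([11.65,  0.39, -0.28])) (array([-0.17, -0.07,  0.13]), array([16.29,  0.4 , -0.27]))
0.03280977281579001 [0.50985993 0.22041513 0.16649426]
```

View pics/c6.png

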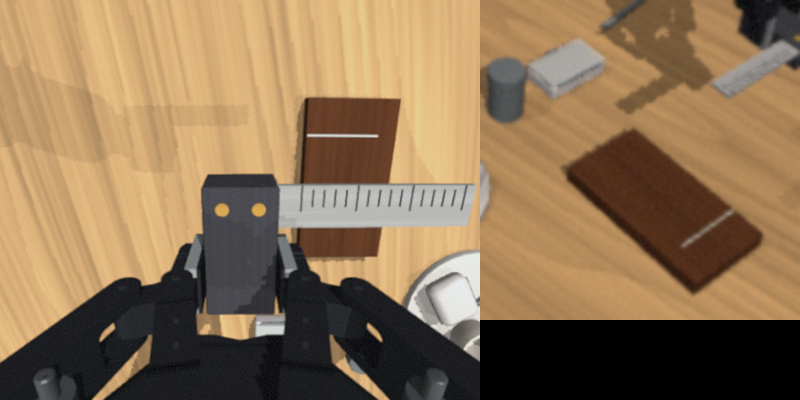

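Request:
carry_out(motion="0 0 0 3 0.2 -0.1 255; 0 0 0 6 0.4 -0.3 255; 0 0 0 9 0.4 -0.3 255; 0 0 0 11.5 0.4 -0.3 255; 0 0 0 13 0.4 -0.3 255; 0 0 0 14 0.4 -0.3 255; 0 0 0 14 0.4 -0.3 255; 0 0 0 14 0.4 -0.3 255")

```text
time: 7.33
tcp_pos: [0.5083, 0.2262, 0.0274]
tool_rot: [0.058, 0.705, -0.059, 0.705]
ft_force: [-0.8, -0.4, -5.0]
gripper_width: 0.0332
```

Run:
```python
from h import *
snap('wrist','w7'); snap('side','d7')
print(plan([.5076,.2245,.0036],down(-9.4))); s=read_state(); print(s['gripper_width'],s['tcp_pos'],s['ft_force'])
p=load('d7')[0]; q=load('w7')[0]
o=np.zeros((400,800,3),np.uint8); o[:,:480]=q[:,80:560]; o[:320,480:]=cv2.resize(p[90:190,240:340],(320,320)); cv2.imwrite('pics/c7.png',o)
```

```text
(array([-0.07,  0.12, -0.07]), array([ 2.48, -0.27, -0.1 ]))
0.032869462348639654 [0.50897623 0.22696166 0.02844774] [ 0.34677109  0.7250551  -4.84430602]
```

View pics/c7.png

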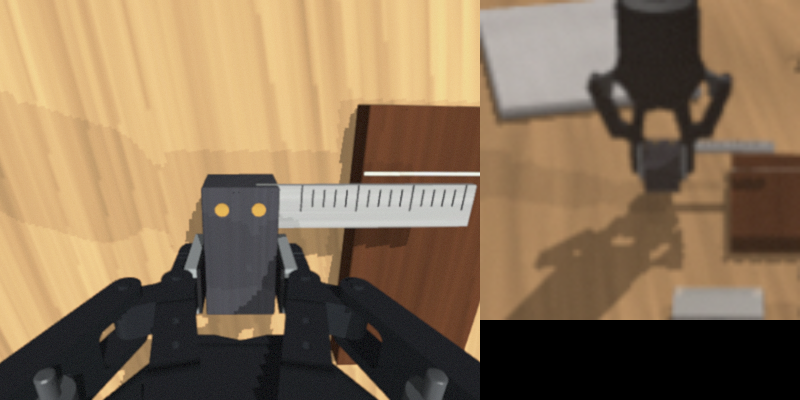

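Clear of the board by about 50 mm, so I'll lower it slowly and watch the force.

Request:
carry_out(motion="0 0 0 1 0 0 255; 0 0 0 1.7 0 0 255; 0 0 0 2.2 0 0 255; 0 0 0 2.4 0 0 255; 0 0 0 2.4 0 0 255")

```text
time: 7.85
tcp_pos: [0.5075, 0.227, 0.0036]
tool_rot: [0.058, 0.705, -0.058, 0.705]
ft_force: [-1.3, -0.2, 2.4]
gripper_width: 0.0329
```

Request:
carry_out(motion="0 0 0 0.1 0 0 255; 0 0 0 0.1 0 0 255; 0 0 0 0.1 0 0 255")

```text
time: 8.1
tcp_pos: [0.5075, 0.227, 0.0036]
tool_rot: [0.058, 0.705, -0.058, 0.705]
ft_force: [-3.4, -1.4, 12.2]
gripper_width: 0.0329
```

Request:
carry_out(motion="0 0 0 -0.1 0 0 110; 0 0 0 -0.1 0 0 80; 0 0 0 -0.1 0 0 60; 0 0 0 -0.1 0 0 60; 0 0 0 -0.1 0 0 60; 0 0 0 -0.1 0 0 60; 0 0 0 -0.1 0 0 60; 0 0 0 -0.1 0 0 60")

```text
time: 8.77
tcp_pos: [0.5079, 0.227, 0.0032]
tool_rot: [0.058, 0.705, -0.058, 0.705]
ft_force: [-0.4, 1.1, 1.0]
gripper_width: 0.0654
```

Request:
carry_out(motion="0 0 0 -1 0 0 60; 0 0 0 -3 0 0 60; 0 0 0 -6 0 0 60; 0 0 0 -9 0 0 60; 0 0 0 -12 0 0 60; 0 0 0 -14 0 0 0; 0 0 0 -14 0 0 0; 0 0 0 -14 0 0 0")

```text
time: 9.43
tcp_pos: [0.5085, 0.2274, 0.145]
tool_rot: [0.059, 0.704, -0.057, 0.706]
ft_force: [-0.5, -1.1, 0.1]
gripper_width: 0.0856
```

Run:
```python
from h import *
p,d,c=snap('wrist','w8'); s=read_state(); print(s['gripper_width'],s['tcp_pos'],s['ft_force'],s['joints'])
```

```text
0.08571269107967075 [0.50765658 0.22706973 0.14377429] [ 0.10743517  0.65042613 -0.74572282] [-0.59604588  0.72937407  0.15667928  1.86916651 -0.19831926  0.55745848
 -0.47428257]
```

View pics/w8.png

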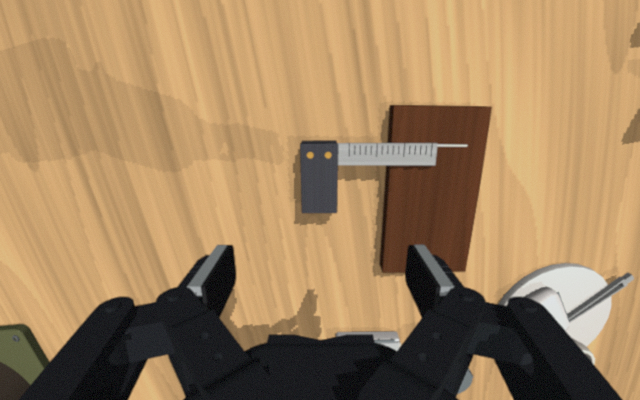

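The square lies flat with the stock at (300–337, 141–213) and the blade to col 437, its outer edge almost on the line at row 146. Next I'll measure it.

```bash
cat >> sq.py <<'E'
def stock(f,zt,box,smax=70,vmax=90):
    p,d,c=load(f); x0,y0,x1,y1=box; hsv=cv2.cvtColor(p,cv2.COLOR_BGR2HSV)
    m=((hsv[:,:,1]<smax)&(hsv[:,:,2]<vmax)).astype(np.uint8); mm=np.zeros_like(m); mm[y0:y1,x0:x1]=m[y0:y1,x0:x1]
    mm=cv2.morphologyEx(mm,cv2.MORPH_CLOSE,np.ones((7,7)))
    cn=max(cv2.findContours(mm,0,1)[0],key=cv2.contourArea).reshape(-1,2)
    return cv2.minAreaRect(onz(c,cn,zt)[:,:2].astype(np.float32)*1000), cv2.boundingRect(cn)
E
python3 - <<'E'
from sq import *
st,r,W,m=blade('w8',.023,(337,138,437,170)); print(st,r,cv2.boxPoints(r)); r=stock('w8',.026,(290,135,345,218)); print(r)
yaw=np.radians(-9.4); xb=np.array([np.cos(yaw),np.sin(yaw)]); yb=np.array([-xb[1],xb[0]])
p,d,c=load('w8')
print('z',[bydepth(c,[(u,v)],[d[v,u]])[0,2].round(4) for u,v in((320,180),(315,195),(400,158))])
ctr=np.array(r[0][0])/1000; print(plan([*ctr,.14],down(80.6)))
E
```

```text
[ 337  142  100   24 2269] ((573.949462890625, 248.88026428222656), (21.040000915527344, 90.94426727294922), 80.6571273803711) [[527.37274 245.88185]
 [617.11053 231.11777]
 [620.5262  251.87868]
 [530.7884  266.64276]]
(((509.1588439941406, 237.5387725830078), (67.04125213623047, 33.49481964111328), 80.51402282714844), (300, 141, 38, 72))
z [np.float64(0.0271), np.float64(0.0257), np.float64(0.024)]
(array([-9.002e+01,  4.000e-02, -1.000e-02]), array([ 0.38,  1.06, -0.02]))
```

Request:
carry_out(motion="-7 0 0 0 0.5 0 0; -14 0 0 0 1 -0.2 0; -21 0 0 0 1 -0.2 0; -28 0 0 0 1 -0.2 0; -35 0 0 0 1 -0.2 0; -42 0 0 0 1 -0.2 0; -49 0 0 0 1 -0.2 0; -56 0 0 0 1 -0.2 0")

```text
time: 10.15
tcp_pos: [0.5064, 0.2367, 0.1419]
tool_rot: [-0.282, 0.65, 0.282, 0.648]
ft_force: [0.5, 0.4, -0.3]
gripper_width: 0.0856
```

Request:
carry_out(motion="-7 0 0 0 0 0 0; -14 0 0 0 0 0 0; -21 0 0 0 0 0 0; -28 0 0 0 0 0 0; -34 0 0 0 0 0 0; -34 0 0 0 0 0 0; -34 0 0 0 0 0 0; -34 0 0 0 0 0 0")

```text
time: 10.82
tcp_pos: [0.507, 0.2369, 0.1426]
tool_rot: [-0.456, 0.541, 0.457, 0.539]
ft_force: [-0.5, -0.3, 0.8]
gripper_width: 0.0857
```

Run:
```python
from sq import *
p,d,c=snap('wrist','w9'); s=read_state(); print(s['gripper_width'],s['tcp_pos'],s['joints'],np.abs(s['qvel']).max()); print(plan([.507,.2375,.14],down(80.6)))
```

```text
0.08533116687136169 [0.50713866 0.23702488 0.14276155] [-0.35518972  0.73614083 -0.27719484  1.84330346  0.32724128  0.60793838
  0.56932392] 0.009032284619557683
(array([-0.14, -0.04, -0.05]), array([0.28, 0.02, 0.04]))
```

View pics/w9.png

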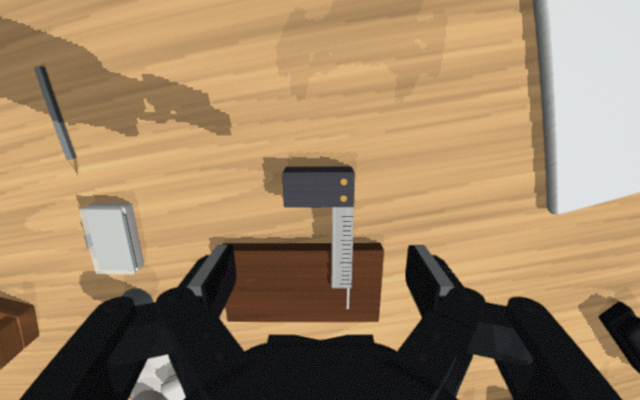

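The stock is at (283–354, 167–207). The blade covers most of the line, whose tail shows at (348,300), and the board's front edge is near row 245.

Run:
```python
from sq import *
p,d,c=load('w9')
st,r,W,m=blade('w9',.023,(325,207,358,290)); print(st,r,cv2.boxPoints(r)); print(stock('w9',.026,(275,160,362,208)))
yaw=np.radians(-9.4); xb=np.array([np.cos(yaw),np.sin(yaw)]); yb=np.array([-xb[1],xb[0]]); O=np.array([.5806,.2554])
B=cv2.boxPoints(r)/1000
print('blade corners in line frame',np.round(np.c_[(B-O)@xb,(B-O)@yb],4))
L=[]
for y in range(294,306):
    w=np.clip(p[y,338:360].astype(float).sum(1)-300,0,None); L.append((338+(w*np.arange(22)).sum()/w.sum(),y))
Lw=onz(c,L,.018)[:,:2]-O; print('line tail',np.c_[Lw@xb,Lw@yb][::4].round(4))
r=p[:,:,2].astype(float); F=[]
for u in list(range(240,320)):
    k=238+np.argmin(r[238:252,u]); F.append((u,k))
print(r[240:256,280])
```

```text
[ 331  207   23   83 1706] ((575.5133056640625, 247.9722137451172), (20.990638732910156, 91.26458740234375), 81.03527069091797) [[528.803   244.71582]
 [618.95276 230.49438]
 [622.22363 251.2286 ]
 [532.07385 265.45004]]
(((506.32684326171875, 235.86557006835938), (64.87933349609375, 37.19060134887695), 80.40111541748047), (282, 167, 72, 40))
blade corners in line frame [[-0.0494 -0.019 ]
 [ 0.0419 -0.0183]
 [ 0.0417  0.0027]
 [-0.0495  0.002 ]]
line tail [[ 0.0516 -0.    ]
 [ 0.0567 -0.0002]
 [ 0.0619 -0.0001]]
[123. 122. 110.  80.  48.  45.  42.  42.  43.  44.  62.  82.  93.  94.
  95.  95.]
```

Request:
carry_out(motion="0 0 0 3 0 0 0; 0 0 0 6 0.05 -0.05 0; 0 0 0 9 0.05 -0.05 0; 0 0 0 9.5 0.05 -0.05 0; 0 0 0 9.5 0.05 -0.05 0; 0 0 0 9.5 0.05 -0.05 0")

```text
time: 11.37
tcp_pos: [0.5073, 0.2372, 0.049]
tool_rot: [-0.457, 0.539, 0.457, 0.54]
ft_force: [-0.4, 0.2, -0.2]
gripper_width: 0.085
```

Run:
```python
from sq import *
p,d,c=snap('wrist','w10'); s=read_state(); print(s['gripper_width'],s['tcp_pos']); print(plan([.5065,.2365,.005],down(80.6)))
```

```text
0.08567722748549166 [0.5078353  0.23748581 0.04967392]
(array([-0.05,  0.09,  0.1 ]), array([ 4.47,  0.12, -0.13]))
```

View pics/w10.png

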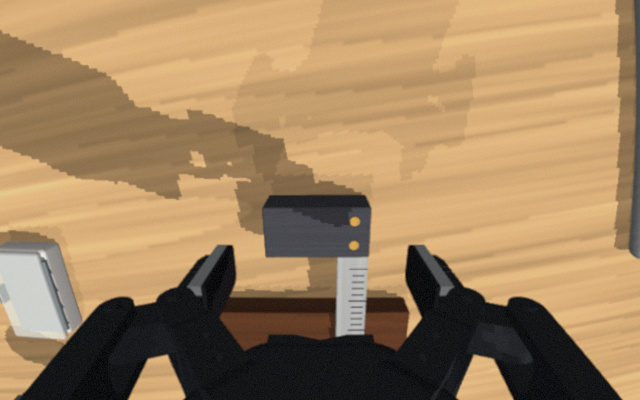

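Request:
carry_out(motion="0 0 0 1.5 0.1 -0.1 0; 0 0 0 3 0.1 -0.1 0; 0 0 0 4.2 0.1 -0.1 0; 0 0 0 4.5 0.1 -0.1 0; 0 0 0 4.5 0.1 -0.1 0; 0 0 0 4.5 0.1 -0.1 0")

```text
time: 11.92
tcp_pos: [0.5063, 0.2363, 0.004]
tool_rot: [-0.457, 0.539, 0.457, 0.54]
ft_force: [0.1, 0.4, 0.1]
gripper_width: 0.0849
```

Run:
```python
from sq import *
p,d,c=snap('wrist','w11'); s=read_state(); print(s['gripper_width'],s['tcp_pos'],s['ft_force']); print(plan([.5065,.2365,.005],down(80.6)))
```

```text
0.08552210156001855 [0.50640867 0.23632713 0.00417087] [ 0.43200631  0.15177714 -0.51006098]
(array([-0.03,  0.06,  0.07]), array([-0.08, -0.01,  0.02]))
```

View pics/w11.png

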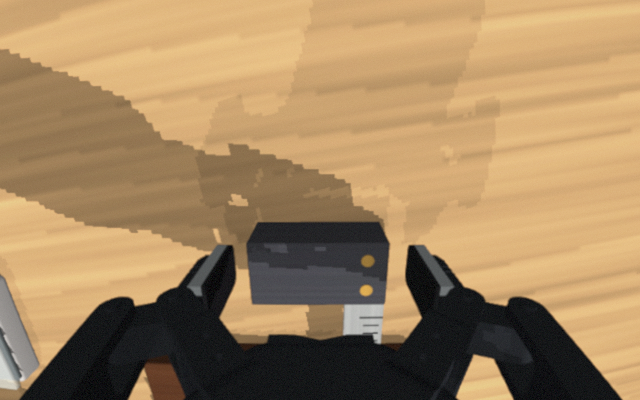

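Request:
carry_out(motion="0 0 0 0 0 0 60; 0 0 0 0 0 0 120; 0 0 0 0 0 0 255; 0 0 0 0 0 0 255; 0 0 0 0 0 0 255; 0 0 0 0 0 0 255")

```text
time: 12.47
tcp_pos: [0.5062, 0.2359, 0.0044]
tool_rot: [-0.457, 0.539, 0.457, 0.54]
ft_force: [-0.7, -0.5, 6.3]
gripper_width: 0.0646
```

Run:
```python
from sq import *
p,d,c=snap('wrist','w12'); p,d,c=snap('side','d12'); s=read_state(); print(s['gripper_width'],s['tcp_pos'],s['ft_force']); print(plan([.5065,.2365,.005],down(80.6)))
p=load('d12')[0]; q=load('w12')[0]
o=np.zeros((400,800,3),np.uint8); o[:,:480]=q[:,80:560]; o[:320,480:]=cv2.resize(p[90:190,260:360],(320,320)); cv2.imwrite('pics/c12.png',o)
```

```text
0.06441281949963734 [0.50618142 0.23591932 0.00435092] [-0.58705104 -0.22083751  6.35363623]
(array([-0.04,  0.02,  0.06]), array([-0.06, -0.02,  0.06]))
```

View pics/c12.png

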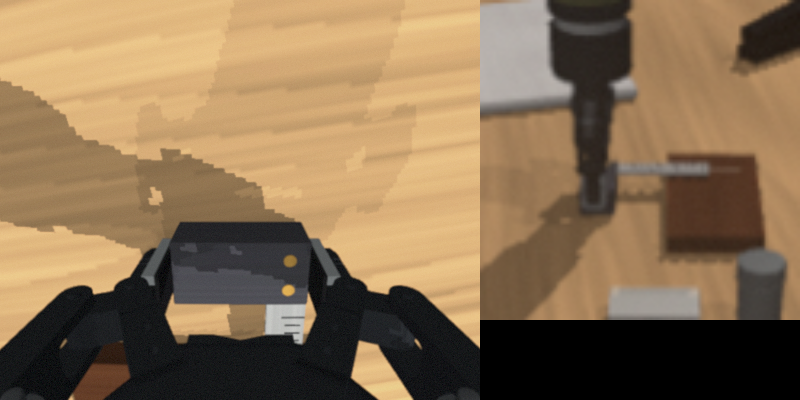

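Request:
carry_out(motion="0 0 0 -0.05 -0.5 -0.05 255; 0 0 0 -0.05 -1.5 -0.1 255; 0 0 0 -0.05 -2.5 -0.15 255; 0 0 0 -0.05 -3.5 -0.15 255; 0 0 0 -0.05 -4.2 -0.15 255; 0 0 0 -0.05 -4.4 -0.15 255; 0 0 0 -0.05 -4.4 -0.15 255; 0 0 0 -0.05 -4.4 -0.15 255")

```text
time: 13.23
tcp_pos: [0.5495, 0.2272, 0.0044]
tool_rot: [-0.457, 0.539, 0.457, 0.54]
ft_force: [-1.3, -1.0, 5.0]
gripper_width: 0.0645
```

Run:
```python
from sq import *
p,d,c=snap('wrist','w13'); q,d,c=snap('side','d13'); t,d,c=snap('scene','s13'); s=read_state(); print(s['gripper_width'],s['tcp_pos'],s['ft_force'])
yaw=np.radians(-9.4); xb=np.array([np.cos(yaw),np.sin(yaw)]); yb=np.array([-xb[1],xb[0]]); O=np.array([.5806,.2554])
D=s['tcp_pos'][:2]-O; print('TCP',D@xb,D@yb, R.from_quat(s['tool_rot']).as_matrix()[:,2])
o=np.zeros((600,800,3),np.uint8); o[:400,:480]=p[:,80:560]; o[:300,480:780]=cv2.resize(q[100:175,280:355],(300,300),interpolation=2); o[300:600,480:780]=cv2.resize(t[240:330,350:440],(300,300),interpolation=2); cv2.imwrite('pics/c13.png',o)
```

```text
0.0646286227783607 [0.54945346 0.227165   0.00435958] [-0.5013272   0.37503437  5.48585035]
TCP -0.02611679989124651 -0.032942904652248306 [1.64445692e-01 9.86386074e-01 3.57661236e-04]
```

View pics/c13.png

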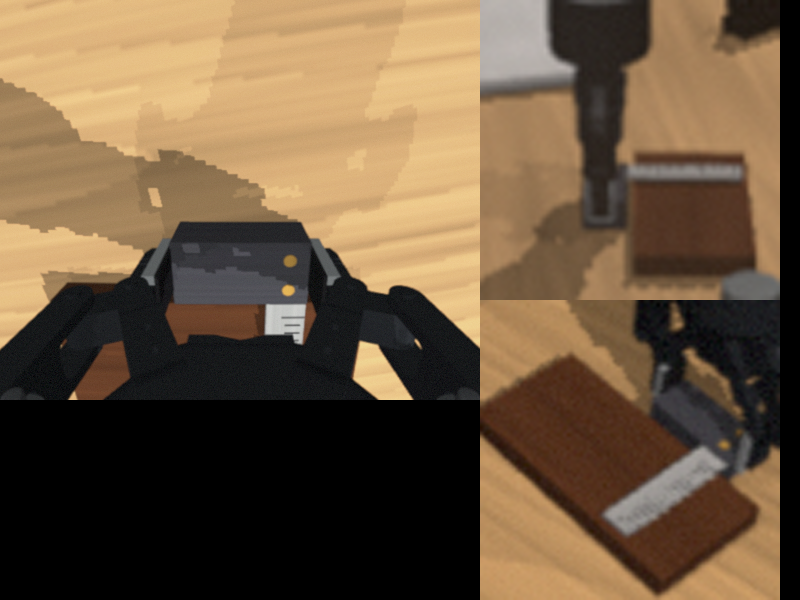

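Request:
carry_out(motion="0 0 0 0 -0.2 0 255; 0 0 0 0 -0.4 0 255; 0 0 0 0 -0.4 0 255; 0 0 0 0 -0.4 0 255")

```text
time: 13.72
tcp_pos: [0.5517, 0.227, 0.0044]
tool_rot: [-0.457, 0.54, 0.458, 0.539]
ft_force: [-5.7, -0.4, 8.3]
gripper_width: 0.0644
```

Request:
carry_out(motion="0 0 0 0 -0.1 0 255; 0 0 0 0 -0.1 0 255; 0 0 0 0 -0.1 0 255")

```text
time: 13.97
tcp_pos: [0.5522, 0.227, 0.0044]
tool_rot: [-0.457, 0.54, 0.458, 0.538]
ft_force: [-5.8, -0.6, 9.2]
gripper_width: 0.0648
```

Request:
carry_out(motion="0 0 0 0 -0.05 0 255; 0 0 0 0 -0.05 0 255; 0 0 0 0 -0.05 0 255")

```text
time: 14.22
tcp_pos: [0.5525, 0.227, 0.0044]
tool_rot: [-0.457, 0.54, 0.458, 0.538]
ft_force: [-6.5, 0.6, 8.7]
gripper_width: 0.0645
```

Run:
```python
from sq import *
p,d,c=snap('wrist','w14'); q,d,c=snap('side','d14'); t,d,c=snap('scene','s14'); s=read_state(); print(s['tcp_pos'],s['ft_force'],s['torque'])
yaw=np.radians(-9.4); xb=np.array([np.cos(yaw),np.sin(yaw)]); yb=np.array([-xb[1],xb[0]]); O=np.array([.5806,.2554])
D=s['tcp_pos'][:2]-O; print('TCP',D@xb,D@yb, R.from_quat(s['tool_rot']).as_matrix()[:,2])
o=np.zeros((600,800,3),np.uint8); o[:300,:480]=cv2.resize(p[230:330,240:400],(480,300)); o[:300,480:780]=cv2.resize(q[110:160,290:340],(300,300),interpolation=2); o[300:600,480:780]=cv2.resize(t[250:310,380:440],(300,300),interpolation=2); cv2.imwrite('pics/c14.png',o)
```

```text
[0.55246152 0.22694768 0.00438118] [-5.5337797   0.31615193 10.22041907] [0.16943111 1.14457014 0.0347868 ]
TCP -0.023113636269768378 -0.032666006533672465 [ 1.62634254e-01  9.86686335e-01 -4.19845730e-04]
```

View pics/c14.png

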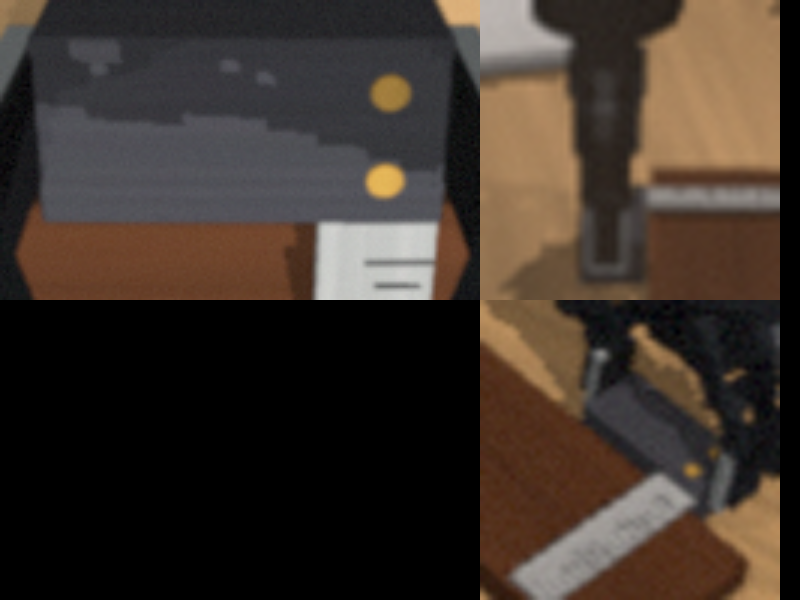

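Request:
carry_out(motion="0 0 0 -0.05 0 0 255; 0 0 0 -0.1 0 0 255; 0 0 0 -0.1 0 0 255; 0 0 0 -0.1 0 0 255")

```text
time: 14.7
tcp_pos: [0.5542, 0.2262, 0.0045]
tool_rot: [-0.457, 0.54, 0.457, 0.539]
ft_force: [-2.0, 0.4, -1.5]
gripper_width: 0.0646
```

Request:
carry_out(motion="0 0 0 -0.05 0 0 255; 0 0 0 -0.05 -0.05 0 255; 0 0 0 -0.05 -0.05 0 255; 0 0 0 -0.05 -0.05 0 255")

```text
time: 15.03
tcp_pos: [0.5542, 0.226, 0.0049]
tool_rot: [-0.457, 0.54, 0.457, 0.539]
ft_force: [-2.6, 0.5, -4.7]
gripper_width: 0.0645
```

Request:
carry_out(motion="0 0 0 0 -0.1 0 255; 0 0 0 0 -0.1 0 255; 0 0 0 0 -0.1 0 255; 0 0 0 0 -0.1 0 255")

```text
time: 15.37
tcp_pos: [0.5542, 0.226, 0.0049]
tool_rot: [-0.457, 0.54, 0.458, 0.538]
ft_force: [-5.1, 1.1, -4.2]
gripper_width: 0.0643
```

Request:
carry_out(motion="0 0 0 0 -0.1 0 255; 0 0 0 0 -0.1 0 255; 0 0 0 0 -0.1 0 255; 0 0 0 0 -0.1 0 255")

```text
time: 15.7
tcp_pos: [0.5543, 0.226, 0.0049]
tool_rot: [-0.457, 0.541, 0.458, 0.538]
ft_force: [-6.2, 0.3, -3.3]
gripper_width: 0.0645
```

Run:
```python
from sq import *
p,d,c=snap('wrist','w15'); q,d,c=snap('side','d15'); t,d,c=snap('scene','s15'); s=read_state(); print(s['tcp_pos'],s['ft_force'],s['torque'])
yaw=np.radians(-9.4); xb=np.array([np.cos(yaw),np.sin(yaw)]); yb=np.array([-xb[1],xb[0]]); O=np.array([.5806,.2554])
D=s['tcp_pos'][:2]-O; print('TCP',D@xb,D@yb, R.from_quat(s['tool_rot']).as_matrix()[:,2])
o=np.zeros((600,800,3),np.uint8); o[:300,:480]=cv2.resize(p[230:330,240:400],(480,300)); o[:300,480:780]=cv2.resize(q[110:160,290:340],(300,300),interpolation=2); o[300:600,480:780]=cv2.resize(t[250:310,380:440],(300,300),interpolation=2); cv2.imwrite('pics/c15.png',o)
```

```text
[0.55423044 0.22598411 0.00486392] [-6.89721919  1.21643854 -3.04493992] [0.17303218 1.50131842 0.15834964]
TCP -0.021211094519444154 -0.03332773105651863 [ 0.16265064  0.98668216 -0.00175392]
```

View pics/c15.png

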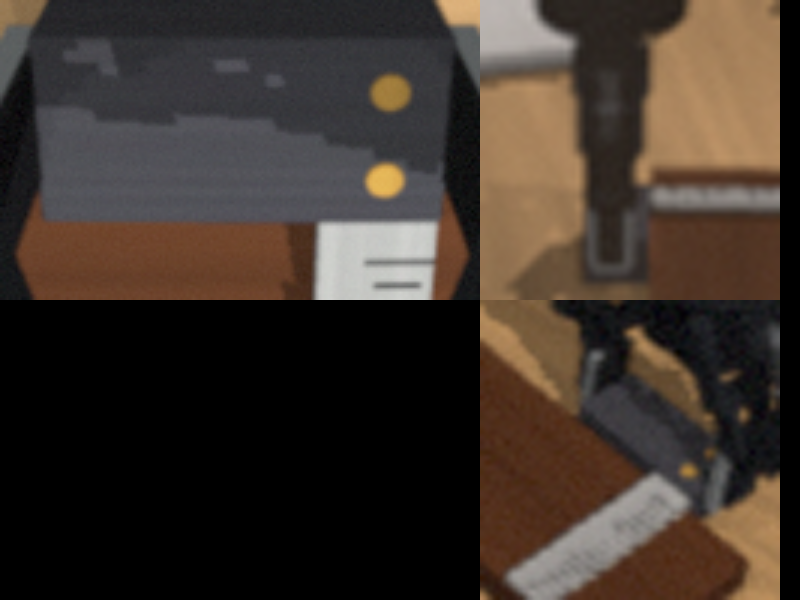

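Request:
carry_out(motion="0 0 0 0 0.1 0 255; 0 0 0 0.05 0.15 0 255; 0 0 0 0.1 0.15 0 255; 0 0 0 0.1 0.15 0 255")

```text
time: 16.18
tcp_pos: [0.5542, 0.2261, 0.0045]
tool_rot: [-0.457, 0.54, 0.458, 0.539]
ft_force: [-5.7, -0.9, 0.0]
gripper_width: 0.0644
```

Request:
carry_out(motion="0 0 0 0 0 0 60; 0 0 0 0 0 0 30; 0 0 0 0 0 0 0; 0 0 0 0 0 0 0; 0 0 0 0 0 0 0; 0 0 0 0 0 0 0")

```text
time: 16.68
tcp_pos: [0.5565, 0.2263, 0.0047]
tool_rot: [-0.457, 0.539, 0.457, 0.54]
ft_force: [0.1, -0.3, 0.7]
gripper_width: 0.085
```

Request:
carry_out(motion="0 0 0 -1 0 0 0; 0 0 0 -3 0 0 0; 0 0 0 -6 0 0 0; 0 0 0 -8 0 0 0; 0 0 0 -8 1 0 0; 0 0 0 -8 3 0 0; 0 0 0 -8 3 0 0; 0 0 0 -8 3 0 0")

```text
time: 17.35
tcp_pos: [0.5251, 0.2316, 0.0851]
tool_rot: [-0.458, 0.539, 0.458, 0.539]
ft_force: [0.3, -0.2, -0.5]
gripper_width: 0.0853
```

Run:
```python
from sq import *
p,d,c=snap('wrist','w16'); s=read_state(); print(s['tcp_pos'],s['ft_force'])
```

```text
[0.52618669 0.23132014 0.08494963] [ 0.85549463 -0.45316823  0.76252704]
```

View pics/w16.png

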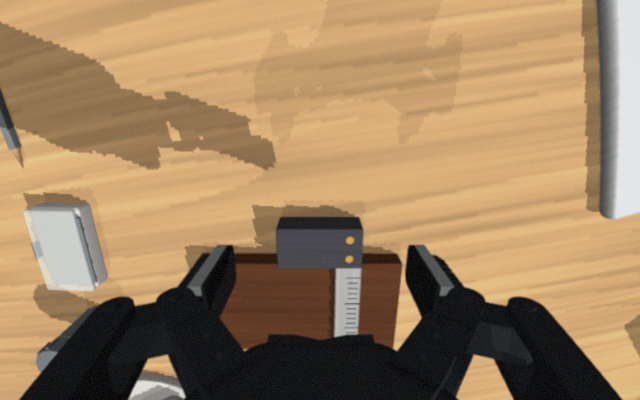

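Request:
carry_out(motion="0 0 0 -3 0 0 0; 0 0 0 -6 -2 0 0; 0 0 0 -7 -5 0 0; 0 0 0 -7 -8 0 0; 0 0 0 -7 -11 0 0; 0 0 0 -7 -13 0 0; 0 0 0 -7 -13 0 0; 0 0 0 -7 -13 0 0")

```text
time: 18.07
tcp_pos: [0.6553, 0.2085, 0.1539]
tool_rot: [-0.457, 0.54, 0.456, 0.54]
ft_force: [-0.9, -0.2, 0.4]
gripper_width: 0.0855
```

Run:
```python
from sq import *
p,d,c=snap('wrist','w17'); s=read_state(); print(s['tcp_pos'],np.abs(s['qvel']).max())
o=-c['extrinsics'][:3,:3].T@c['extrinsics'][:3,3]; print(o)
t=snap('scene','s17')[0]; q=snap('side','d17')[0]
e=np.zeros((600,800,3),np.uint8); e[:300,:480]=cv2.resize(p[60:210,210:450],(480,300),interpolation=2); e[:300,480:780]=cv2.resize(q[100:175,280:355],(300,300),interpolation=2); e[300:600,480:780]=cv2.resize(t[245:320,370:445],(300,300),interpolation=2); e[300:550,0:400]=cv2.resize(p,(400,250)); cv2.imwrite('pics/c17.png',e)
```

```text
[0.65383099 0.20945804 0.15387425] 0.034167699055889796
[0.58133381 0.22224844 0.29684728]
```

View pics/c17.png

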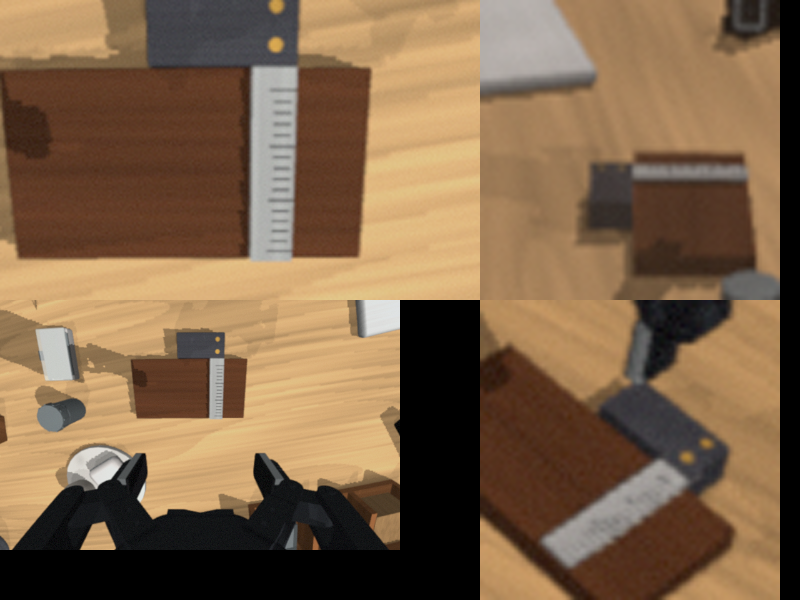

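Run:
```python
from sq import *
p,d,c=load('w17')
yaw=np.radians(-9.42); xb=np.array([np.cos(yaw),np.sin(yaw)]); yb=np.array([-xb[1],xb[0]]); O=np.array([.5806,.2554])
g=cv2.GaussianBlur(cv2.cvtColor(p,cv2.COLOR_BGR2GRAY).astype(np.float32),(3,3),0); gx=cv2.Sobel(g,cv2.CV_32F,1,0,3); r=cv2.GaussianBlur(p[:,:,2].astype(np.float32),(3,3),0); rx=cv2.Sobel(r,cv2.CV_32F,1,0,3); ry=cv2.Sobel(r,cv2.CV_32F,0,1,3)
def sub(a,k): 
    A,B,C=a[k-1],a[k],a[k+1]; return k+.5*(A-C)/(A-2*B+C)
def pr(n,uv,z):
    W=onz(c,uv,z)[:,:2]-O; q=np.c_[W@xb,W@yb]; m,v,e=fit2(q); print(n,'mean',m.round(4),'dir',v.round(4),'rms',e.round(5)); return q
out=[];inn=[];re=[];fe=[];st=[]
for y in range(105,180):
    out.append((sub(-gx[y],350+np.argmin(gx[y,350:366])),y)); inn.append((sub(gx[y],328+np.argmax(gx[y,328:342])),y)); re.append((sub(rx[y],385+np.argmax(rx[y,385:400])),y))
pr('blade outer',out,.023);pr('blade inner',inn,.023);pr('right edge',re,.018)
for u in list(range(225,280))+list(range(364,388)):
    fe.append((u,sub(-ry[:,u],88+np.argmin(ry[88:102,u]))))
pr('front(desk->board)',fe,.018)
for u in range(288,332):
    st.append((u,sub(ry[:,u],86+np.argmax(ry[86:100,u]))))
pr('stock face top @.026',st,.026)
print(p[88:100,310].tolist())
print('z blade,stock',[bydepth(c,[(u,v)],[np.median(d[v-2:v+3,u-2:u+3])])[0,2].round(4) for u,v in((345,150),(300,80),(330,70))])
```

```text
blade outer mean [0.0425 0.0013] dir [1.e+00 2.e-04] rms 6e-05
blade inner mean [ 0.0424 -0.0192] dir [1.     0.0017] rms 5e-05
right edge mean [0.0432 0.0352] dir [ 1.     -0.0012] rms 6e-05
front(desk->board) mean [-0.0051 -0.0602] dir [0.0183 0.9998] rms 0.00232
stock face top @.026 mean [-0.0004 -0.042 ] dir [3.e-04 1.e+00] rms 6e-05
[[80, 74, 74], [82, 77, 76], [78, 73, 74], [81, 73, 73], [68, 65, 65], [50, 52, 63], [32, 47, 77], [30, 50, 86], [31, 51, 87], [36, 56, 92], [36, 61, 95], [39, 59, 99]]
z blade,stock [np.float64(0.0235), np.float64(0.0267), np.float64(0.0264)]
```

Run:
```python
from h import *
print(close_job(), read_state()['time'])
```

```text
the job is handed in; nothing more can be done
the job is handed in; nothing more can be done
```

The square is lying flat against the board's front edge with its blade along the pencil line. It has been let go, and the job was handed in at about 18 s of the 58 s. No verdict came back, so the numbers below are my own last measurements.

I lifted the square out of its stand by its long sides and laid it on the desk about 50 mm in front of the board. After letting go, I took hold of it again by its two ends. I then slid it up until the force showed firm contact with the board, released it and raised the arm clear.

**Last checks, from one wrist view just before handing in:**

| Check | Measured | Allowed |
|---|---|---|
| Working face to board's front edge | 0.4 mm short | 2 mm |
| Blade's outer edge to line's centre | about 1.3 mm to +y (left) | 3 mm |
| Blade direction against the line | under 0.1° on the outer edge | 0.1 rad (5.7°) |
| Top of stock / top of blade | about 26.5 / 23.5 mm | 26 / 23 mm if lying flat |

**What disagreed or failed:**
- **Blade position:** the arm's position while gripping put the blade's outer edge at about -0.3 mm, while the camera gave +1.3 mm. Both are within 3 mm, so I left it.
- **Line hidden:** the blade covers the pencil line in the final view. I took the line's position from the earlier views, and the board's right edge agrees with that to 0.1 mm.
- **Front edge:** fitting the board's front edge again in the final view gave too much scatter (2.3 mm) to use. The flush figure relies on the first fit and the contact force.
- **Other things on the desk:** I saw no sign in the pictures that anything else had moved, but I did not measure their positions again.

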